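# Release the chip drawer of the green paper punch

## Task

The chip drawer of the green-topped paper punch is locked by a hidden spring latch. Take the orange-handled release pin out of the tool rack, push its thin steel rod down through the white-ringed hole in the green cover until the chip drawer springs out, then hang the pin back upright in the empty hole of the rack. Leave the drawer of the blue-topped punch shut.

Things in the scene. Friction and masses are not known exactly. Their poses are not given: they have to be found in the camera images.
- release_pin: Hand tool hanging upright in the rack, 114 mm long, 90 g: steel rod 8 mm thick, 58 mm long; above it a dark round collar 40 mm across, 6 mm thick; above that an orange round handle 24 mm across, 50 mm tall. Origin at the rod's lower tip, z up along the tool: collar's underside at z = 58, mid-handle at z = 89 mm. The black-handled tool beside it is too short for the job.
- green_punch_port (a point): Centre of the mouth of the round access hole, 26 mm across, white-ringed, in the flat top of the green-covered punch (fixed grey box 200 x 150 mm, top 90 mm above the table; a like punch has a blue cover). z up; a ridge 20 mm high starts 54 mm from it to +x. Cover 6 mm thick, hollow below; a 48 mm round spring plate, the latch, lies centred 42 mm below the mouth.
- green_punch_drawer (a joint): Green punch's chip drawer, m: 0 = latched shut, 0.045 = fully out, towards the punch's -x side (the robot). Pushing the latch plate down 8 mm or more (it stops at 18; 2 N at first, about 6 N at the end) frees it; a spring drives it out in about half a second and keeps it out. With its collar on the cover the pin pushes the plate 16 mm.
- tool_rack: Fixed aluminium rack, 180 (x) by 60 (y) mm, 80 mm tall. Origin under its centre on the table, z up. Two round holes, 28 mm across, through its 8 mm top plate at x = -45 and +45 mm, y = 0. Tools hang upright in them, their 40 mm collars resting on the plate. Which hole holds the release pin varies. The hung pin's tip is 22 mm above the rack's origin.
- blue_punch_drawer (a joint): Chip drawer of the blue-topped punch, m: 0 = shut. It must stay shut.
Mind the look-alikes: they are no part of the job. What is shaped like the release_pin but purple is not meant. What is shaped like the tool_rack but yellow is not meant.

How it is judged:
By the outcome, as a careful person would: the job done as asked, in the order asked, and still so for the second after the job is handed in, with the robot touching nothing.
It also fails if it takes over 45 s, if anything falls off the work surface, if the arm or the gripper's body presses on something with over 40 N, if the wrist force passes 120 N, or if a joint passes its speed limit or range.

## Robot

A 7-joint arm with a two-finger parallel gripper is mounted at the origin on the work surface. World frame = base frame: x ahead of the robot, y to its left, z up, the work surface at z = 0. Lengths are in m, angles in rad, forces in N, time in s.
With the tool pointing down it reaches from about 0.425 to 0.925 m from the base axis. Payload 6.8 kg.
Tool frame: the origin (TCP) lies on the centre line of the jaws, within the pads' length; the fingertips stand 19 mm ahead of it and the grasp point (between the pads) is the TCP (r.tip_extent is the y of the fingertips in the tool frame, in m); y points along the fingers, z is the direction in which the jaws open and shut, and the axes are right-handed (so a half turn about y gives the same grasp; the last joint's range is limited). The gripper opens to 85 mm and grips with 20 to 120 N. Pads are 22 mm wide; open, the fingers measure 114 mm over their backs; the gripper's body (76 mm by 85 mm) begins 54 mm behind the grasp point. The pads swing forward as they close: fully open they stand 13 mm farther back than shut.
Start: joints at [-1.447, 0.477, 0.022, 1.555, -0.011, 1.109, -0.083], TCP at [0.155, 0.657, 0.25] pointing down, gripper open.
Joint ranges: [-2.96, 2.96], [-0.34, 2.1], [-1.41, 1.46], [0.24, 2.44], [-1.37, 4.51], [0.17, 1.92], [-2.96, 2.96]. Speed limits (rad/s): [2.39, 2.39, 3.14, 3.14, 3.14, 3.14, 3.14].

## Interface

Orientations are given as a rotation vector (axis times angle).
In Python, from bench import r gives the robot as it stands. The module is installed in compiled form; this text tells all that it offers.
- The arm moves only by the tool jog_arm, never from a script. Its argument "motion" is a list of rows, each a list of 3 entries, a list of its own where there are three numbers: the opening, from 0 (shut) to 1 (fully open), then the shift along the tool's x, y, z in m, then the turn, a rotation vector about the tool's x, y, z in degrees. A call has 1 to 10 rows; each row shifts and turns the commanded pose from where the row before left it, along the tool's axes as they then stand; what a row does not reach is not made up. A row lasts 1/12 s, in which the tool goes at most 41.7 mm and 7.16 degrees, less where a joint would pass 70% of its speed; a pose out of reach is approached as far as the arm can. A call with a gripper value outside its range is refused whole. The fingers move at their own pace and stop on an object; "force" is the grip in N (left out, the last holds). Time passes only in rows, so rows that do not move let the fingers close. It gives the time, the measured TCP pose, the force and the opening at its end, in the units of the state.
- r.get_obs(): the state, without advancing time (a new reading comes with each control period).
- r.grab_frame(name): name is "side" or "top" or "wrist"; returns a dict with "image" (480x640x3 uint8, red, green, blue), "range_z" (480x640 float32, m along the optical axis (not along the pixel's ray), 0 where there is no reading), "fx", "fy", "cx", "cy" (pixels), "k1" (the pictures are not rectified: a ray, as slopes to the right and down, at radius r is drawn at 1 + k1 r^2 times it, then the intrinsics apply), "xyz" and "orientation" of the camera in the world. Camera axes: x right, y down, z forward; pixel columns grow to the right and rows downward; lengths in m; the calibration is good to about 2 mm. A picture is of the moment at which its call begins.
- r.hand_in(): hands the job in, once; it reports no verdict.
The state is a dict: "clock": time; "joints": joint angles; "qvel": joint speeds; "tau": joint torques, N m; "tcp_pos": TCP position; "orientation": TCP orientation; "contact_force": force on the tool from outside, world axes, zero at the start; "moment": the same for the moment, N m; "grip_width": finger opening in m.
Only numpy, scipy, OpenCV 4.12 (cv2) and the standard library are available. Lean on these libraries where they do the work, as an engineer would, in place of code of your own. Each camera call takes 0.05 s, during which the arm holds its last target.

## Working session

There is one attempt and no reset: what is moved stays moved. The work goes in short steps, Python scripts to look and compute and a tool call to move; the robot and the scene stay as the last step left them, time stands still between calls to the robot, and variables do not carry over. Pictures are saved under pics/ and viewed, and the job is handed in when it is done.

Besides the shell and the picture viewer there is one more tool, called as name([rows], argument=value, ...), one row to a line, values as JSON. jog_arm: Moves the arm, as the interface text tells. Its arguments: {"type":"object","properties":{"motion":{"type":"array","items":{"type":"array"}},"force":{"type":"number"}},"required":["motion"]}

```bash
mkdir -p pics; cat > h.py <<'E'
import numpy as np, cv2
from scipy.spatial.transform import Rotation as R
from bench import r
def save(f,n): cv2.imwrite(f'pics/{n}.png',f['image'][:,:,::-1])
def campose(f):
    o=np.array(f['orientation']); 
    return np.array(f['xyz']), (R.from_rotvec(o) if o.size==3 else R.from_matrix(o))
def ray(f,u,v):
    xd=np.array([(u-f['cx'])/f['fx'],(v-f['cy'])/f['fy']]); x=xd.copy()
    for _ in range(20): x=xd/(1+f['k1']*(x@x))
    return np.array([x[0],x[1],1.])
def plane(f,u,v,z):
    p,q=campose(f); d=q.apply(ray(f,u,v)); return p+d*(z-p[2])/d[2]
def pt(f,u,v):
    p,q=campose(f); return p+q.apply(ray(f,u,v)*f['range_z'][int(round(v)),int(round(u))])
E
python3 - <<'E'
from h import *
import pickle
for n in ['top','side','wrist']:
    f=r.grab_frame(n); save(f,n+'0'); pickle.dump(f,open(n+'0.pkl','wb')); print(n,f['xyz'],f['orientation'],f['fx'],f['cx'],f['cy'],f['k1'])
print(r.get_obs(), r.tip_extent)
E
```

```text
top [0.40673775 0.00377391 1.3006224 ] [-2.20714779  2.14293005 -0.08236192] 606.1043054157338 321.7773520091528 242.0425349308293 -0.13622129847759698
side [ 0.39508882 -0.50990641  0.70236578] [-2.43497912  0.2618729  -0.08043542] 460.2571185086485 322.66695646088573 241.22844426824142 -0.017435091247422173
wrist [0.07435129 0.67440801 0.37251054] [2.25050178 1.78222956 0.29158236] 392.27886178562966 317.3899176704504 232.79590356590532 -0.043318984616280885
{'clock': 0.15, 'joints': array([-1.44713169,  0.47763672,  0.02236647,  1.55616444, -0.01151552,
        1.10929963, -0.08308497]), 'qvel': array([ 0.00025372, -0.00331917, -0.00037486, -0.00213502,  0.00017572,
        0.00137733, -0.00077793]), 'tau': array([ 2.98194696e-03, -5.96926546e+01,  1.61008224e+00, -2.81489754e+01,
        1.26384178e-02,  6.62702951e-03, -2.53983245e-05]), 'tcp_pos': array([0.15496097, 0.65655752, 0.24955695]), 'orientation': array([-1.56450694,  0.18203493, -0.18192766]), 'contact_force': array([ 0.04853776, -0.36837236,  0.36951861]), 'moment': array([-0.01380563, -0.02274807,  0.01972593]), 'grip_width': 0.08538478854178927} 0.019
```

View pics/top0.png

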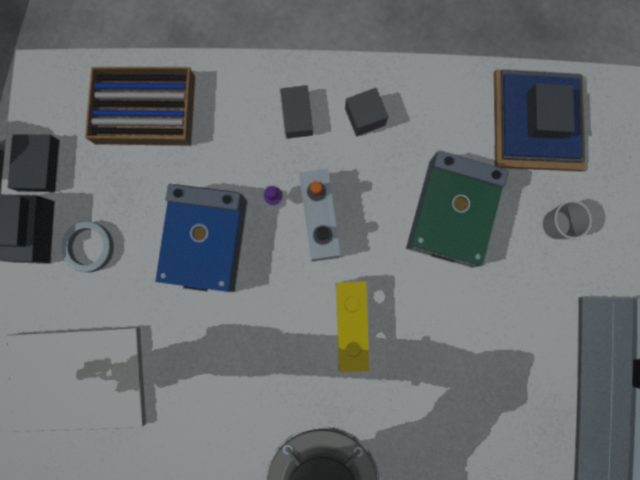

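View pics/side0.png

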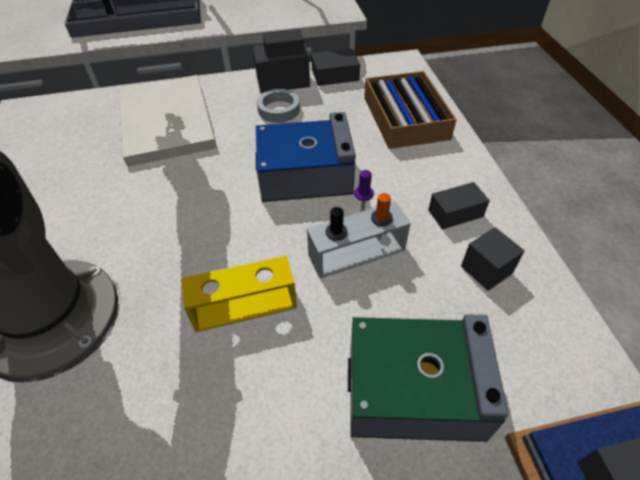

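View pics/wrist0.png

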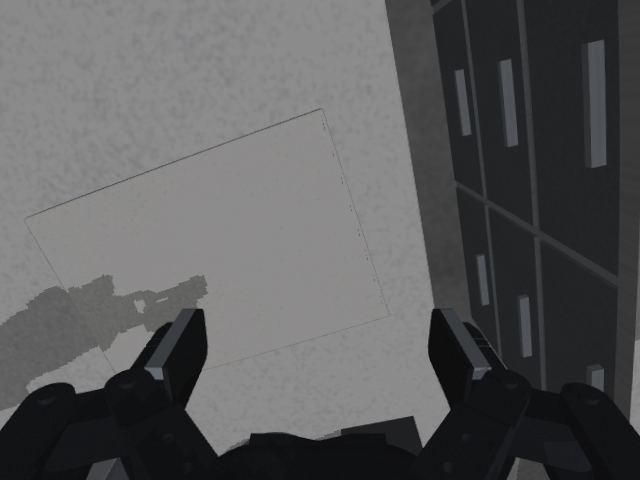

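The orange pin in the grey rack is at top pixel (316,188). The things that could be mistaken for it or the rack are:
- purple pin at (273,195)
- black short tool at (322,234)
- yellow rack at (352,326)

The green port is at (460,203) and the blue port at (199,232). I'll measure these and crop in close.

```bash
cat > m.py <<'E'
from h import *
import pickle
fs={n:pickle.load(open(n+'0.pkl','rb')) for n in ['top','side']}
def cen(m,lo=20):
    n,l,s,c=cv2.connectedComponentsWithStats(m.astype(np.uint8))
    return [(s[i,4],tuple(np.round(c[i],1)),tuple(s[i,:4])) for i in range(1,n) if s[i,4]>lo]
for n,f in fs.items():
    hsv=cv2.cvtColor(f['image'],cv2.COLOR_RGB2HSV); H,S,V=[hsv[:,:,i].astype(int) for i in range(3)]
    print(n,'orange',cen((H<15)&(S>170)&(V>90)))
    print('purple',cen((H>130)&(H<150)&(S>120)&(V>50)))
    print('green',cen((H>60)&(H<90)&(S>100),500))
    print('amber',cen((H>10)&(H<25)&(S>110)&(V>60),40))
    print('yellow',cen((H>24)&(H<35)&(S>180),100))
f=fs['top']
for nm,u,v in [('pin top',316,187),('black',322,234),('purple',273,195),('rack',318,212),('rackA',306,174),('rackB',334,256),('cover',460,225),('cover2',440,215),('plate',460,203),('bluecov',200,260)]:
    print(nm,pt(f,u,v).round(4))
a=cv2.resize(f['image'][150:280,250:520,::-1],None,fx=2.9,fy=2.9,interpolation=2); cv2.imwrite('pics/cropt.png',a)
g=fs['side']; a=cv2.resize(g['image'][160:280,290:440,::-1],None,fx=5,fy=5,interpolation=2); cv2.imwrite('pics/crops.png',a)
E
python3 m.py
```

```text
top orange [(np.int32(90), (np.float64(315.7), np.float64(187.3)), (np.int32(311), np.int32(182), np.int32(11), np.int32(11)))]
purple [(np.int32(182), (np.float64(271.8), np.float64(194.9)), (np.int32(265), np.int32(187), np.int32(16), np.int32(17)))]
green [(np.int32(5144), (np.float64(456.9), np.float64(216.4)), (np.int32(413), np.int32(169), np.int32(88), np.int32(95)))]
amber [(np.int32(176), (np.float64(123.0), np.float64(136.4)), (np.int32(87), np.int32(135), np.int32(76), np.int32(4))), (np.int32(309), (np.float64(530.0), np.float64(162.7)), (np.int32(497), np.int32(141), np.int32(74), np.int32(28))), (np.int32(109), (np.float64(315.3), np.float64(187.5)), (np.int32(310), np.int32(182), np.int32(12), np.int32(12))), (np.int32(102), (np.float64(460.5), np.float64(203.1)), (np.int32(455), np.int32(198), np.int32(12), np.int32(11))), (np.int32(89), (np.float64(198.7), np.float64(232.7)), (np.int32(194), np.int32(228), np.int32(11), np.int32(11)))]
yellow [(np.int32(2452), (np.float64(352.3), np.float64(326.0)), (np.int32(337), np.int32(283), np.int32(31), np.int32(88)))]
side or
[... 703 characters left out ...]
 np.int32(115), np.int32(60))), (np.int32(138), (np.float64(428.7), np.float64(367.7)), (np.int32(421), np.int32(362), np.int32(17), np.int32(12))), (np.int32(915), (np.float64(541.4), np.float64(443.9)), (np.int32(508), np.int32(402), np.int32(132), np.int32(78)))]
yellow [(np.int32(5229), (np.float64(239.2), np.float64(293.6)), (np.int32(183), np.int32(256), np.int32(113), np.int32(75)))]
pin top [0.611  0.0285 0.1349]
black [0.5193 0.0141 0.1365]
purple [0.5959 0.1134 0.1161]
rack [0.5696 0.024  0.078 ]
rackA [0.4067 0.0038 1.3006]
rackB [ 0.481  -0.011   0.0783]
cover [ 0.5497 -0.2627  0.0948]
cover2 [ 0.5691 -0.2223  0.0922]
plate [ 0.602  -0.2731  0.0461]
bluecov [0.4642 0.2584 0.09  ]
```

View pics/cropt.png

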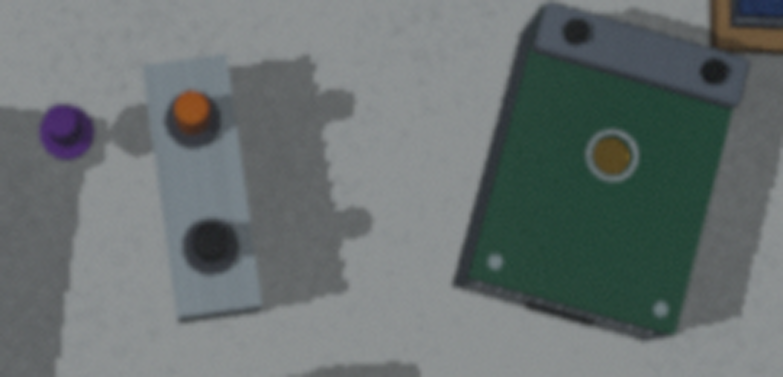

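View pics/crops.png

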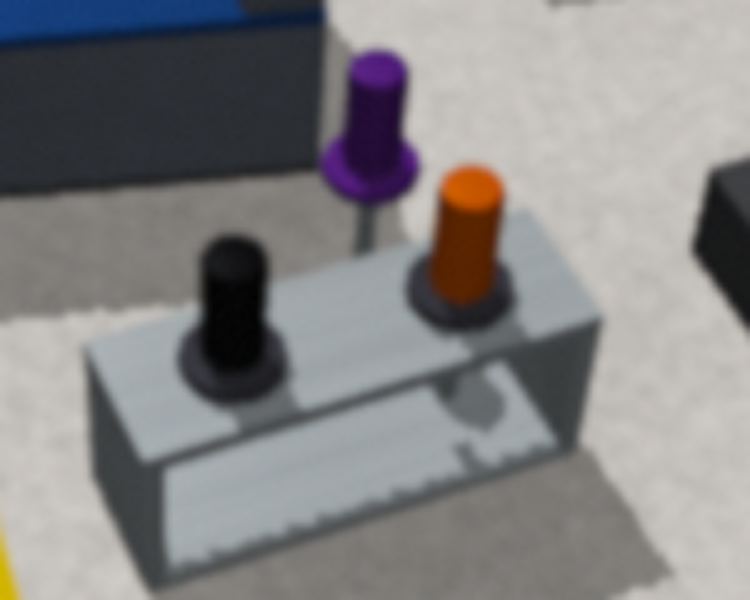

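```bash
cat > m2.py <<'E'
from m import *
print('-----')
f=fs['top'];g=fs['side']
# rack top outline: light gray mask in top; min area rect
def white_ring(f,box):
    u0,u1,v0,v1=box; im=f['image'][v0:v1,u0:u1].astype(int)
    m=(im.min(2)>110); return cen(m,10),(u0,v0)
print(white_ring(f,(445,477,188,220)),white_ring(g,(410,450,345,385)))
for u,v in [(315.5,187.4)]: print('pin top@.136',plane(f,u,v,.136))
print('port top',plane(f,460.5,203.1,.09),'side',plane(g,430.5,365.,.09))
# side pin handle top
print('pin side top',plane(g,383.7,198.6,.136))
d=f['range_z']; P=np.array([[pt(f,u,v) for u in range(290,350)] for v in range(160,270)])
zm=(abs(P[:,:,2]-.079)<.006); ys,xs=np.nonzero(zm); pts=P[zm][:,:2].astype(np.float32)
c=cen(zm,200);print(c)
rc=cv2.minAreaRect(pts); print('rack rect',rc, 'z',np.median(P[zm][:,2]))
zm=(P[:,:,2]>.12); print(P[zm].mean(0)); 
P2=np.array([[pt(f,u,v) for u in range(400,515)] for v in range(145,275)])
zm=(abs(P2[:,:,2]-.0915)<.007);print('green rect',cv2.minAreaRect(P2[zm][:,:2].astype(np.float32)),np.median(P2[zm][:,2]))
E
python3 m2.py | sed -n '/-----/,$p'
```

```text
-----
([], (445, 188)) ([(np.int32(161), (np.float64(20.2), np.float64(19.9)), (np.int32(8), np.int32(8), np.int32(26), np.int32(24)))], (410, 345))
pin top@.136 [0.61001272 0.02940358 0.136     ]
port top [ 0.59504304 -0.26445346  0.09      ] side [ 0.59661361 -0.26582193  0.09      ]
pin side top [0.61114868 0.02334429 0.136     ]
[(np.int32(2072), (np.float64(28.9), np.float64(54.3)), (np.int32(9), np.int32(9), np.int32(41), np.int32(91)))]
rack rect ((0.5663264393806458, 0.02233205921947956), (0.18090510368347168, 0.060017455369234085), 9.676902770996094) z 0.0799711771119288
[0.54919234 0.02011816 0.25558696]
green rect ((0.5848239660263062, -0.26251304149627686), (0.1518455147743225, 0.20123876631259918), 76.2308578491211) 0.0897937053984259
```

The crops confirm the choice. The orange pin hangs in the rack's +x hole, with black in the other hole and purple standing apart. The rack measures 181 x 60 mm with its top at 0.080 and a yaw of 9.7°. Its +45 hole, (0.611, 0.030), matches the pin position. The port is at (0.596, -0.265). Next is the planning helper.

```bash
cat > go.py <<'E'
from h import *
def st():
    o=r.get_obs(); return o,np.array(o['tcp_pos']),R.from_rotvec(o['orientation'])
def down(yaw): # y tool=-z world, z tool (jaw) at yaw
    z=np.array([np.cos(yaw),np.sin(yaw),0]);y=np.array([0,0,-1.]);x=np.cross(y,z)
    return R.from_matrix(np.c_[x,y,z])
def plan(target,yaw):
    o,p,q=st()
    print('t',round(o['clock'],2),'tcp',p.round(4),'F',np.array(o['contact_force']).round(2),'w',round(o['grip_width'],4),'j',np.round(o['joints'],2))
    print('axes x,y,z rows',q.as_matrix().T.round(3).tolist())
    for k in (0,np.pi):
        t=down(yaw+k); rv=(q.inv()*t).as_rotvec(degrees=True)
        print('turn(tool,deg)',rv.round(2),'shift now(tool)',q.inv().apply(np.array(target)-p).round(4),'shift after turn',t.inv().apply(np.array(target)-p).round(4))
E
python3 -c "
from go import *
plan([.610,.029,.25],np.radians(9.7))"
```

```text
t 0.15 tcp [0.155  0.6566 0.2496] F [ 0.05 -0.37  0.37] w 0.0854 j [-1.45  0.48  0.02  1.56 -0.01  1.11 -0.08]
axes x,y,z rows [[0.973, -0.23, 0.0], [-0.0, -0.001, -1.0], [0.23, 0.973, -0.001]]
turn(tool,deg) [7.000e-02 6.702e+01 5.000e-02] shift now(tool) [ 5.870e-01  3.000e-04 -5.063e-01] shift after turn [ 6.953e-01 -4.000e-04  3.428e-01]
turn(tool,deg) [ 6.0000e-02 -1.1298e+02 -7.0000e-02] shift now(tool) [ 5.870e-01  3.000e-04 -5.063e-01] shift after turn [-6.953e-01 -4.000e-04 -3.428e-01]
```

jog_arm([
  [0.75,[0.037,0,-0.006],[0,3.05,0]],
  [0.75,[0.037,0,-0.006],[0,3.05,0]],
  [0.75,[0.037,0,-0.006],[0,3.05,0]],
  [0.75,[0.037,0,-0.006],[0,3.05,0]],
  [0.75,[0.037,0,-0.006],[0,3.05,0]],
  [0.75,[0.037,0,-0.006],[0,3.05,0]],
  [0.75,[0.037,0,-0.006],[0,3.05,0]],
  [0.75,[0.037,0,-0.006],[0,3.05,0]],
  [0.75,[0.037,0,-0.006],[0,3.05,0]],
  [0.75,[0.037,0,-0.006],[0,3.05,0]],
], force=50)

```text
clock: 0.98
tcp_pos: [0.4551, 0.4366, 0.2501]
orientation: [-1.486, 0.6, -0.6]
contact_force: [0.6, 0.8, -0.2]
grip_width: 0.064
```

```bash
python3 -c "
from go import *
plan([.610,.029,.25],np.radians(9.7))"
```

```text
t 0.98 tcp [0.4551 0.4366 0.2501] F [ 0.65  0.79 -0.21] w 0.064 j [-1.03  0.41  0.23  1.68 -0.1   1.06  0.03]
axes x,y,z rows [[0.72, -0.694, 0.0], [-0.0, -0.0, -1.0], [0.694, 0.72, -0.0]]
turn(tool,deg) [0.000e+00 3.636e+01 1.000e-02] shift now(tool) [ 3.944e-01  1.000e-04 -1.861e-01] shift after turn [4.279e-01 1.000e-04 8.400e-02]
turn(tool,deg) [ 1.0000e-02 -1.4364e+02 -0.0000e+00] shift now(tool) [ 3.944e-01  1.000e-04 -1.861e-01] shift after turn [-4.279e-01  1.000e-04 -8.400e-02]
```

jog_arm([
  [0.75,[0.037,0,-0.006],[0,3.05,0]],
  [0.75,[0.037,0,-0.006],[0,3.05,0]],
  [0.75,[0.037,0,-0.006],[0,3.05,0]],
  [0.75,[0.037,0,-0.006],[0,3.05,0]],
  [0.75,[0.037,0,-0.006],[0,3.05,0]],
  [0.75,[0.037,0,-0.006],[0,3.05,0]],
  [0.75,[0.037,0,-0.006],[0,3.05,0]],
  [0.75,[0.037,0,-0.006],[0,3.05,0]],
  [0.75,[0.037,0,-0.006],[0,3.05,0]],
  [0.75,[0.025,0,-0.006],[0,3.05,0]],
])

```text
clock: 1.82
tcp_pos: [0.5973, 0.1047, 0.2503]
orientation: [-1.325, 1.008, -1.011]
contact_force: [-0.2, -0.4, 0.2]
grip_width: 0.0642
```

```bash
python3 -c "
from go import *
plan([.610,.029,.25],np.radians(9.7))"
```

```text
t 1.82 tcp [0.5973 0.1047 0.2503] F [-0.18 -0.35  0.15] w 0.0642 j [-0.61  0.39  0.44  1.75 -0.19  1.05  0.16]
axes x,y,z rows [[0.265, -0.964, 0.002], [0.001, -0.002, -1.0], [0.964, 0.265, 0.0]]
turn(tool,deg) [-0.01  5.66  0.1 ] shift now(tool) [ 0.0763  0.0004 -0.0078] shift after turn [ 0.0767  0.0003 -0.0002]
turn(tool,deg) [ 1.5000e-01 -1.7434e+02  2.0000e-02] shift now(tool) [ 0.0763  0.0004 -0.0078] shift after turn [-0.0767  0.0003  0.0002]
```

jog_arm([
  [0.75,[0.03,0,-0.003],[0,2.7,0]],
  [0.75,[0.026,0,-0.002],[0,2.7,0]],
  [0.75,[0.018,0,0],[0,0,0]],
  [0.75,[0,0,0],[0,0,0]],
  [0.75,[0,0,0],[0,0,0]],
])

```text
clock: 2.23
tcp_pos: [0.6088, 0.0347, 0.2501]
orientation: [-1.288, 1.078, -1.077]
contact_force: [-0.3, 0.6, -0.6]
grip_width: 0.0645
```

```bash
python3 -c "
from go import *
plan([.610,.029,.25],np.radians(9.7))
f=r.grab_frame('wrist'); save(f,'w1'); import pickle; pickle.dump(f,open('w1.pkl','wb'))
"
```

```text
t 2.23 tcp [0.6088 0.0347 0.2501] F [-0.29  0.59 -0.6 ] w 0.0645 j [-0.52  0.4   0.48  1.74 -0.21  1.05  0.21]
axes x,y,z rows [[0.177, -0.984, 0.0], [-0.0, -0.0, -1.0], [0.984, 0.177, -0.0]]
turn(tool,deg) [0.02 0.48 0.01] shift now(tool) [0.0058 0.0001 0.0002] shift after turn [0.0058 0.0001 0.0003]
turn(tool,deg) [ 1.0000e-02 -1.7952e+02 -4.0000e-02] shift now(tool) [0.0058 0.0001 0.0002] shift after turn [-0.0058  0.0001 -0.0003]
```

View pics/w1.png

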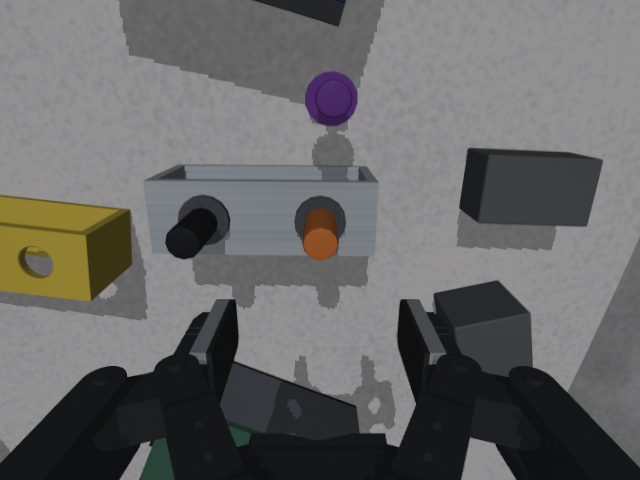

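The wrist view shows the orange handle top at (321,246) between the finger lanes, with its collar at (320,221). I'll fix its position from this view.

```bash
python3 -c "
from go import *
import pickle
f=pickle.load(open('w1.pkl','rb'))
print(f['xyz'])
for u,v in [(321,246),(321,250),(321,242)]: print(pt(f,u,v).round(4),plane(f,u,v,.136).round(4))
P=np.array([[pt(f,u,v) for u in range(295,345)] for v in range(195,265)])
m=abs(P[:,:,2]-.136)<.004; print('top',m.sum(),P[m].mean(0),np.ptp(P[m],0))
m=abs(P[:,:,2]-.086)<.002; q=P[m]; print('collar',m.sum(),cv2.minEnclosingCircle(q[:,:2].astype(np.float32)))
"
```

```text
[0.59378163 0.11462156 0.37322383]
[0.6118 0.0275 0.1364] [0.6119 0.0273 0.136 ]
[0.6125 0.0241 0.1345] [0.6124 0.0246 0.136 ]
[0.6115 0.0294 0.1342] [0.6114 0.03   0.136 ]
top 953 [0.61100347 0.02873536 0.13505302] [0.02310741 0.023089   0.00535861]
collar 901 ((0.6112161874771118, 0.027918480336666107), 0.019915344193577766)
```

jog_arm([
  [0.75,[0.006,0.02,0.001],[0,0,0]],
  [0.75,[0,0.03,0.001],[0,0,0]],
  [0.75,[0,0.03,0],[0,0,0]],
  [0.75,[0,0.025,0],[0,0,0]],
  [0.75,[0,0.02,0],[0,0,0]],
  [0.75,[0,0.012,0],[0,0,0]],
  [0.75,[0,0,0],[0,0,0]],
  [0.75,[0,0,0],[0,0,0]],
])

```text
clock: 2.95
tcp_pos: [0.6119, 0.0314, 0.1133]
orientation: [-1.29, 1.075, -1.074]
contact_force: [0.2, 0.6, 0.6]
grip_width: 0.0643
```

```bash
python3 -c "
from go import *
plan([.611,.0287,.112],np.radians(9.7))
f=r.grab_frame('wrist'); save(f,'w2')
"
```

```text
t 2.95 tcp [0.6119 0.0314 0.1133] F [0.25 0.56 0.57] w 0.0643 j [-0.46  0.56  0.41  1.84 -0.3   0.8   0.29]
axes x,y,z rows [[0.18, -0.984, -0.0], [-0.001, 0.0, -1.0], [0.984, 0.18, -0.001]]
turn(tool,deg) [ 0.03  0.69 -0.02] shift now(tool) [ 0.0025  0.0013 -0.0014] shift after turn [ 0.0025  0.0013 -0.0014]
turn(tool,deg) [-3.0000e-02 -1.7931e+02 -5.0000e-02] shift now(tool) [ 0.0025  0.0013 -0.0014] shift after turn [-0.0025  0.0013  0.0014]
```

View pics/w2.png

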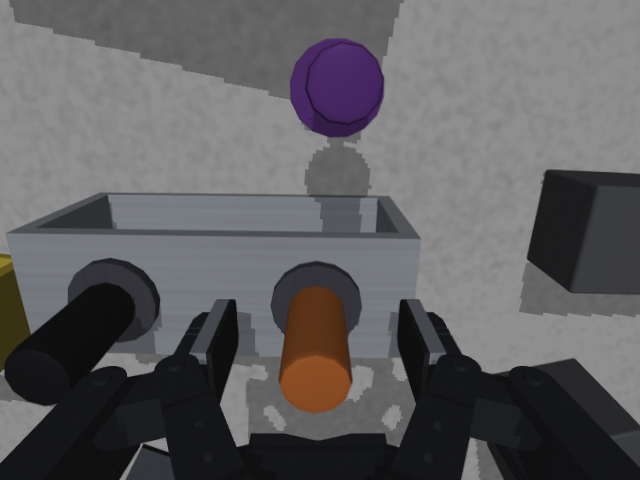

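The handle (top at (316,384)) sits centred between the open pads at (225,340) and (415,340). The black tool clears the left finger. I'll trim a little and close.

jog_arm([
  [0.75,[0.003,0,-0.001],[0,0,0]],
  [0.2,[0,0,0],[0,0,0]],
  [0.1,[0,0,0],[0,0,0]],
  [0.1,[0,0,0],[0,0,0]],
  [0.1,[0,0,0],[0,0,0]],
  [0.1,[0,0,0],[0,0,0]],
  [0.1,[0,0,0],[0,0,0]],
  [0.1,[0,0,0],[0,0,0]],
], force=60)

```text
clock: 3.67
tcp_pos: [0.6119, 0.0273, 0.1141]
orientation: [-1.288, 1.075, -1.076]
contact_force: [-1.1, -0.3, 5.8]
grip_width: 0.0225
```

```bash
python3 -c "
from go import *
plan([.611,.0287,.112],np.radians(9.7))
"
```

```text
t 3.67 tcp [0.6119 0.0273 0.1141] F [-1.06 -0.32  5.84] w 0.0225 j [-0.45  0.56  0.41  1.84 -0.3   0.8   0.3 ]
axes x,y,z rows [[0.179, -0.984, -0.0], [0.001, 0.0, -1.0], [0.984, 0.179, 0.001]]
turn(tool,deg) [-0.06  0.61 -0.01] shift now(tool) [-0.0015  0.0021 -0.0007] shift after turn [-0.0015  0.0021 -0.0007]
turn(tool,deg) [-1.0000e-02 -1.7939e+02  9.0000e-02] shift now(tool) [-0.0015  0.0021 -0.0007] shift after turn [0.0015 0.0021 0.0007]
```

jog_arm([
  [0.1,[0,-0.01,0],[0,0,0]],
  [0.1,[0,-0.02,0],[0,0,0]],
  [0.1,[0,-0.025,0],[0,0,0]],
  [0.1,[0,-0.025,0],[0,0,0]],
  [0.1,[0,-0.025,0],[0,0,0]],
  [0.1,[0,-0.015,0],[0,0,0]],
  [0.1,[0,-0.01,0],[0,0,0]],
  [0.1,[0,0,0],[0,0,0]],
])

```text
clock: 4.33
tcp_pos: [0.6125, 0.0272, 0.2457]
orientation: [-1.286, 1.073, -1.077]
contact_force: [0.3, 0.0, -1.0]
grip_width: 0.0224
```

```bash
python3 -c "
from go import *
plan([.596,-.265,.24],np.radians(-13.8))
import pickle
for n in ['side','wrist']:
  f=r.grab_frame(n); save(f,n+'3'); pickle.dump(f,open(n+'3.pkl','wb'))
  if n=='side': cv2.imwrite('pics/s3c.png',cv2.resize(f['image'][20:320,240:500,::-1],None,fx=2,fy=2))
"
```

```text
t 4.33 tcp [0.6125 0.0272 0.2457] F [ 0.3   0.02 -1.03] w 0.0224 j [-0.51  0.4   0.48  1.74 -0.21  1.04  0.23]
axes x,y,z rows [[0.179, -0.984, -0.0], [0.004, 0.001, -1.0], [0.984, 0.179, 0.004]]
turn(tool,deg) [-0.21 24.11 -0.05] shift now(tool) [ 0.2846  0.0054 -0.0686] shift after turn [0.2877 0.0057 0.0537]
turn(tool,deg) [-7.0000e-02 -1.5589e+02  2.8000e-01] shift now(tool) [ 0.2846  0.0054 -0.0686] shift after turn [-0.2877  0.0057 -0.0537]
```

View pics/s3c.png

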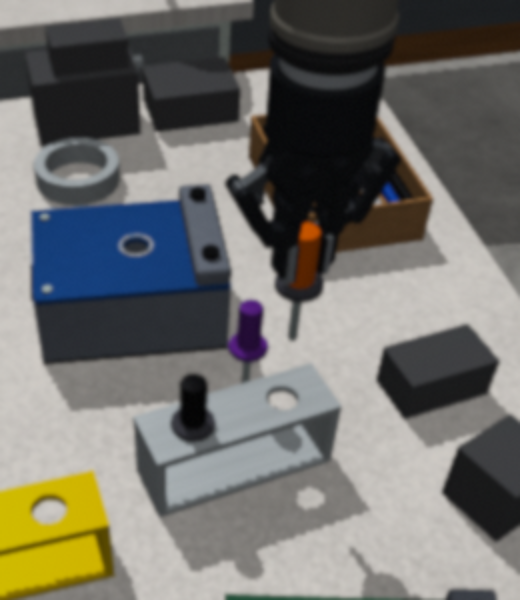

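View pics/wrist3.png

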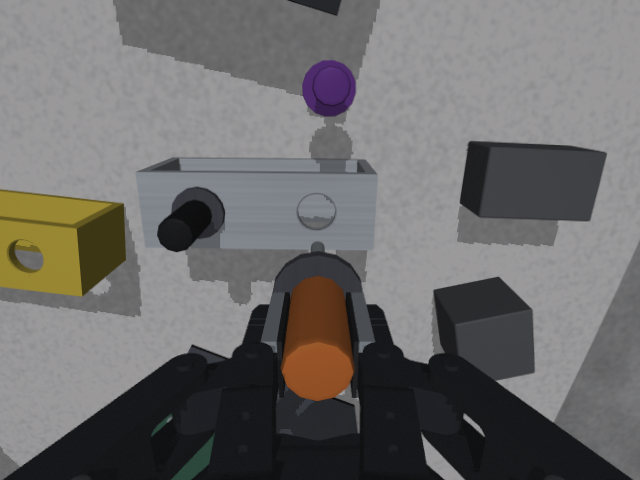

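The pin is held, hanging free of the rack. In the wrist view the empty hole is at (317,210), the rod tip at (317,246) and the handle top at (318,372). I'll check the tilt, the tip offset and the hole position.

```bash
python3 -c "
from go import *
import pickle
f=pickle.load(open('wrist3.pkl','rb')); g=pickle.load(open('side3.pkl','rb'))
print('tip',plane(f,317,243,.1537),[pt(f,317,v).round(4) for v in (244,246,248)])
print('tip side',plane(g,240+293/2,20+337/2,.1537))
P=np.array([[pt(f,u,v) for u in range(275,365)] for v in range(235,405)])
m=abs(P[:,:,2]-.2677)<.003; print('top',m.sum(),P[m].mean(0),np.ptp(P[m],0))
for z in (.2,.217): 
  m=abs(P[:,:,2]-z)<.003; print(z,m.sum(),P[m].mean(0) if m.any() else '')
P=np.array([[pt(f,u,v) for u in range(290,345)] for v in range(185,240)])
m=(P[:,:,2]<.07)&(P[:,:,2]>-.1); n,l,s,c=cv2.connectedComponentsWithStats(m.astype(np.uint8)); print(s,c)
a=cv2.resize(f['image'][185:260,280:355,::-1],None,fx=8,fy=8); cv2.imwrite('pics/hole.png',a)
print('hole@.08',plane(f,317,210.5,.08))
"
```

```text
tip [0.6104723  0.03023386 0.1537    ] [array([0.6102, 0.0316, 0.1591]), array([0.6102, 0.0316, 0.1624]), array([0.6103, 0.0314, 0.1648])]
tip side [0.61618923 0.02902769 0.1537    ]
top 2688 [0.6111812  0.02842389 0.26557693] [0.02841716 0.0239957  0.0059938 ]
0.2 0 
0.217 2054 [0.60912288 0.03887924 0.21541113]
[[   0    0   55   55 2058]
 [   8    9   37   34  967]] [[27.29397473 27.8313897 ]
 [26.37435367 25.23061013]]
hole@.08 [0.61067341 0.0294667  0.08      ]
```

View pics/hole.png

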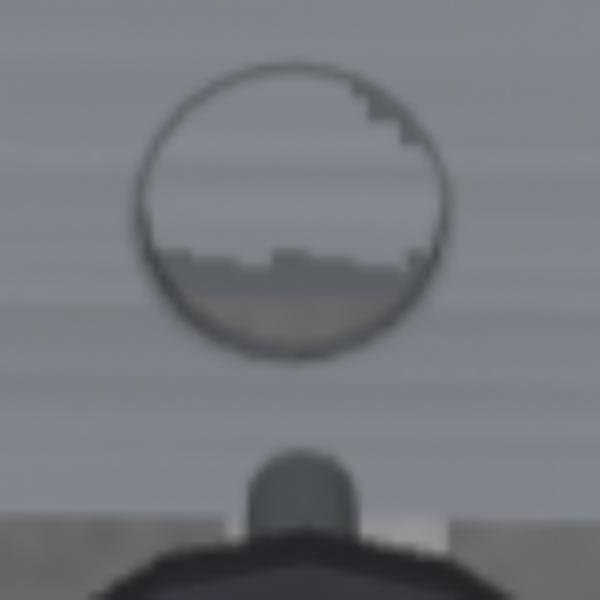

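jog_arm([
  [0.1,[0.0295,0,-0.0015],[0,2.4,0]],
  [0.1,[0.0295,0,-0.0015],[0,2.4,0]],
  [0.1,[0.0295,0,-0.0015],[0,2.4,0]],
  [0.1,[0.0295,0,-0.0015],[0,2.4,0]],
  [0.1,[0.0295,0,-0.0015],[0,2.4,0]],
  [0.1,[0.0295,0,-0.0015],[0,2.4,0]],
  [0.1,[0.0295,0,-0.0015],[0,2.4,0]],
  [0.1,[0.0295,0,-0.0015],[0,2.4,0]],
  [0.1,[0.0295,0,-0.0015],[0,2.4,0]],
  [0.1,[0.0295,0,-0.0015],[0,2.4,0]],
])

```text
clock: 5.27
tcp_pos: [0.5931, -0.2663, 0.2412]
orientation: [-1.088, 1.387, -1.382]
contact_force: [0.2, 0.3, -0.7]
grip_width: 0.0227
```

jog_arm([
  [0.1,[0,0,0],[0,0,0]],
  [0.1,[0,0,0],[0,0,0]],
  [0.1,[0,0,0],[0,0,0]],
])

```text
clock: 5.52
tcp_pos: [0.5937, -0.2647, 0.2417]
orientation: [-1.088, 1.385, -1.381]
contact_force: [-0.4, 0.7, -1.4]
grip_width: 0.0224
```

```bash
python3 -c "
from go import *
plan([.597,-.266,.24],np.radians(-13.8))
import pickle
for n in ['side','wrist']:
  f=r.grab_frame(n); save(f,n+'4'); pickle.dump(f,open(n+'4.pkl','wb'))
"
```

```text
t 5.52 tcp [ 0.5937 -0.2647  0.2417] F [-0.4   0.69 -1.44] w 0.0224 j [-0.11  0.5   0.62  1.66 -0.32  1.09  0.36]
axes x,y,z rows [[-0.236, -0.972, -0.001], [-0.002, 0.001, -1.0], [0.972, -0.236, -0.003]]
turn(tool,deg) [ 0.15  0.14 -0.04] shift now(tool) [0.0005 0.0017 0.0036] shift after turn [0.0005 0.0017 0.0035]
turn(tool,deg) [-6.0000e-02 -1.7986e+02 -2.3000e-01] shift now(tool) [0.0005 0.0017 0.0036] shift after turn [-0.0005  0.0017 -0.0035]
```

View pics/side4.png

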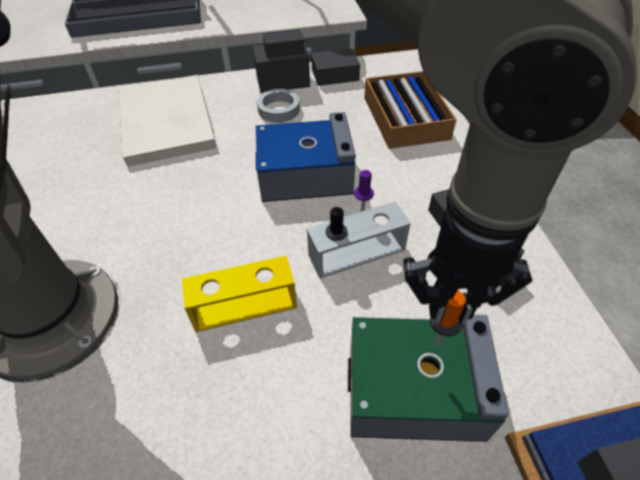

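View pics/wrist4.png

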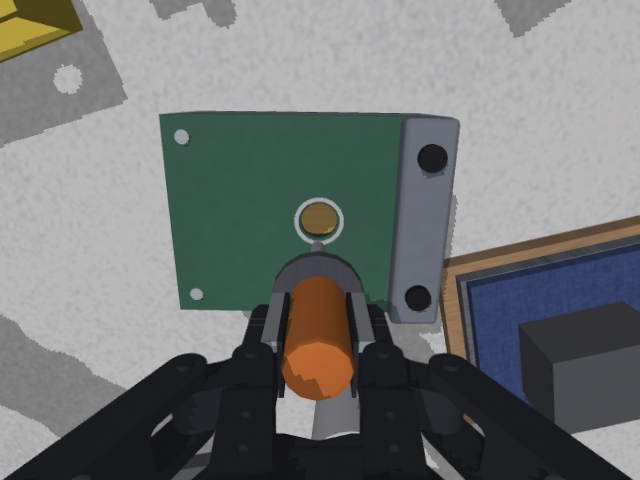

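The wrist view puts the ring at (319,221) and the rod tip at (317,246). In the side view the pin is just above the port at (430,365).

```bash
python3 -c "
from go import *
import pickle
f=pickle.load(open('wrist4.pkl','rb'));g=pickle.load(open('side4.pkl','rb'))
for n,h,b in (('w',f,(285,355,190,250)),('s',g,(410,450,345,385))):
  u0,u1,v0,v1=b; im=h['image'][v0:v1,u0:u1].astype(int); m=((im.min(2)>120)).astype(np.uint8)
  k,l,s,c=cv2.connectedComponentsWithStats(m); i=1+s[1:,4].argmax(); pts=np.argwhere(l==i)[:,::-1].astype(np.float32)
  e=cv2.fitEllipse(cv2.convexHull(pts)); print(n,s[i],e); print(plane(h,e[0][0]+u0,e[0][1]+v0,.09))
print('tip',plane(f,317,243,.1497))
P=np.array([[pt(f,u,v) for u in range(275,365)] for v in range(235,405)])
m=abs(P[:,:,2]-.263)<.003; print('top',m.sum(),P[m].mean(0))
"
```

```text
w [ 10   8  49  47 526] ((33.592620849609375, 30.783294677734375), (47.18716049194336, 49.15038299560547), 88.15898132324219)
[ 0.59411642 -0.26619299  0.09      ]
s [  7   8  27  24 178] ((20.03818130493164, 19.767911911010742), (22.92750358581543, 26.866771697998047), 120.84540557861328)
[ 0.59610014 -0.26535019  0.09      ]
tip [ 0.59419841 -0.26157963  0.1497    ]
top 4135 [ 0.59463394 -0.2621451   0.26271691]
```

jog_arm([
  [0.1,[0.002,0.01,0.001],[0,0,0]],
  [0.1,[0,0.02,0],[0,0,0]],
  [0.1,[0,0.02,0],[0,0,0]],
  [0.1,[0,0.015,0],[0,0,0]],
  [0.1,[0,0.01,0],[0,0,0]],
  [0.1,[0,0,0],[0,0,0]],
])

```text
clock: 6.12
tcp_pos: [0.5935, -0.2661, 0.1653]
orientation: [-1.09, 1.386, -1.379]
contact_force: [-0.0, 0.6, -1.0]
grip_width: 0.0232
```

```bash
python3 -c "
from go import *
plan([.595,-.266,.127],np.radians(-13.8))
f=r.grab_frame('side'); save(f,'side5'); cv2.imwrite('pics/s5c.png',cv2.resize(f['image'][260:450,330:520,::-1],None,fx=3,fy=3))
f=r.grab_frame('wrist'); save(f,'w5')
"
```

```text
t 6.12 tcp [ 0.5935 -0.2661  0.1653] F [-0.02  0.6  -1.02] w 0.0232 j [-0.08  0.58  0.57  1.72 -0.38  0.95  0.41]
axes x,y,z rows [[-0.235, -0.972, -0.001], [-0.004, 0.002, -1.0], [0.972, -0.235, -0.005]]
turn(tool,deg) [ 0.27  0.19 -0.03] shift now(tool) [-0.0004  0.0383  0.0016] shift after turn [-0.0004  0.0383  0.0014]
turn(tool,deg) [-5.0000e-02 -1.7981e+02 -4.2000e-01] shift now(tool) [-0.0004  0.0383  0.0016] shift after turn [ 0.0004  0.0383 -0.0014]
```

View pics/s5c.png

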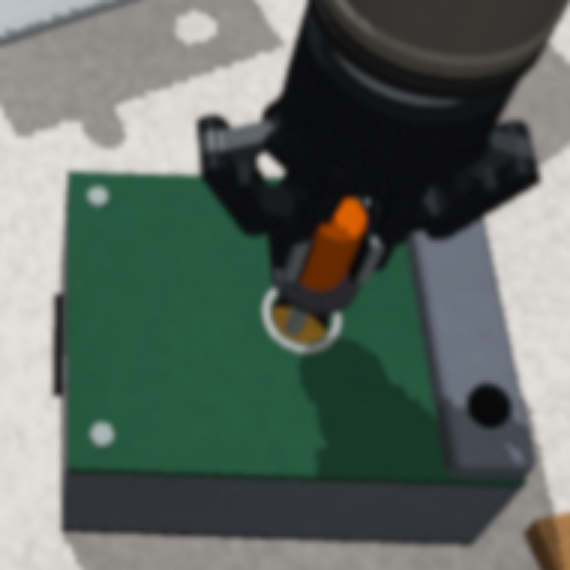

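View pics/w5.png

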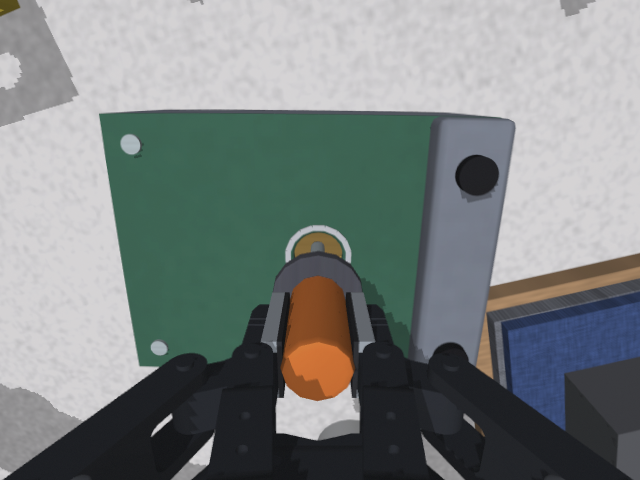

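The rod is inside the ring: tip at (317,246) in the wrist view, near (297,322) in the side crop, with clearance all round. I'll push now.

jog_arm([
  [0.1,[0,0.01,0.001],[0,0,0]],
  [0.1,[0,0.01,0],[0,0,0]],
  [0.1,[0,0.008,0],[0,0,0]],
  [0.1,[0,0.006,0],[0,0,0]],
  [0.1,[0,0.004,0],[0,0,0]],
  [0.1,[0,0,0],[0,0,0]],
  [0.1,[0,0,0],[0,0,0]],
])

```text
clock: 6.8
tcp_pos: [0.5957, -0.2679, 0.1304]
orientation: [-1.086, 1.383, -1.383]
contact_force: [0.2, 0.4, 2.0]
grip_width: 0.0229
```

```bash
python3 -c "
from go import *
plan([.595,-.266,.127],np.radians(-13.8))
f=r.grab_frame('side'); save(f,'side6'); cv2.imwrite('pics/s6c.png',cv2.resize(f['image'][260:450,310:520,::-1],None,fx=3,fy=3))
"
```

```text
t 6.8 tcp [ 0.5957 -0.2679  0.1304] F [0.24 0.36 2.05] w 0.0229 j [-0.06  0.63  0.55  1.74 -0.41  0.89  0.43]
axes x,y,z rows [[-0.237, -0.972, -0.0], [0.0, 0.0, -1.0], [0.972, -0.237, 0.0]]
turn(tool,deg) [-0.    0.12 -0.01] shift now(tool) [-0.0017  0.0034 -0.0011] shift after turn [-0.0017  0.0034 -0.0011]
turn(tool,deg) [-1.0000e-02 -1.7988e+02  0.0000e+00] shift now(tool) [-0.0017  0.0034 -0.0011] shift after turn [0.0017 0.0034 0.0011]
```

View pics/s6c.png

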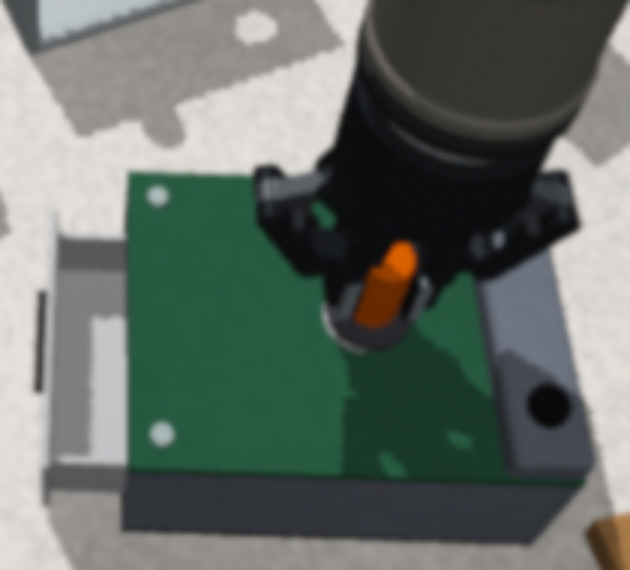

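The drawer has sprung out: in the side crop its tray now reaches x≈45 from the cover edge at 128. I'll withdraw straight up.

jog_arm([
  [0.1,[0,-0.01,0],[0,0,0]],
  [0.1,[0,-0.02,0],[0,0,0]],
  [0.1,[0,-0.025,0],[0,0,0]],
  [0.1,[0,-0.025,0],[0,0,0]],
  [0.1,[0,-0.02,0],[0,0,0]],
  [0.1,[0,-0.015,0],[0,0,0]],
  [0.1,[0,0,0],[0,0,0]],
])

```text
clock: 7.43
tcp_pos: [0.5967, -0.2691, 0.2494]
orientation: [-1.083, 1.378, -1.387]
contact_force: [0.3, -1.3, -1.0]
grip_width: 0.0224
```

```bash
python3 -c "
from go import *
plan([.612,.028,.245],np.radians(9.7))
f=r.grab_frame('side'); save(f,'side7')
f=r.grab_frame('wrist'); save(f,'w7')
P=np.array([[pt(f,u,v) for u in range(275,365)] for v in range(235,405)])
m=abs(P[:,:,2]-.264)<.006; print('top',m.sum(),P[m].mean(0),np.percentile(P[m][:,2],[10,50,90]))
"
```

```text
t 7.43 tcp [ 0.5967 -0.2691  0.2494] F [ 0.29 -1.26 -0.99] w 0.0224 j [-0.11  0.5   0.62  1.64 -0.32  1.1   0.36]
axes x,y,z rows [[-0.237, -0.972, 0.001], [0.005, -0.002, -1.0], [0.971, -0.237, 0.006]]
turn(tool,deg) [ -0.32 -23.41   0.1 ] shift now(tool) [-0.2923  0.0039 -0.0556] shift after turn [-0.2903  0.0044  0.0651]
turn(tool,deg) [-1.4000e-01  1.5659e+02 -4.4000e-01] shift now(tool) [-0.2923  0.0039 -0.0556] shift after turn [ 0.2903  0.0044 -0.0651]
top 5693 [ 0.59690747 -0.26545118  0.26639729] [0.26156314 0.26772334 0.26891141]
```

View pics/side7.png

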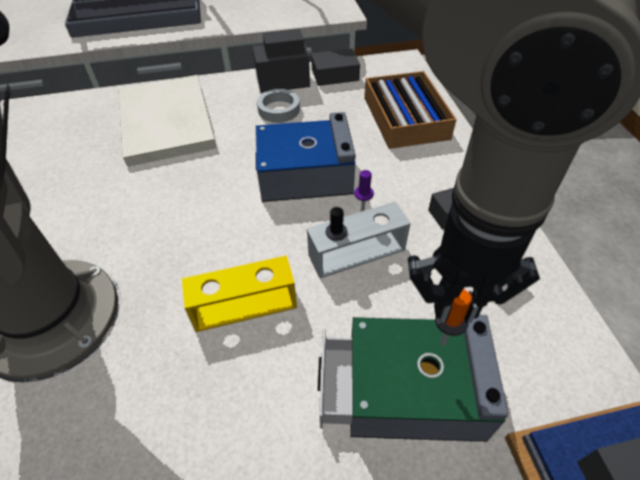

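View pics/w7.png

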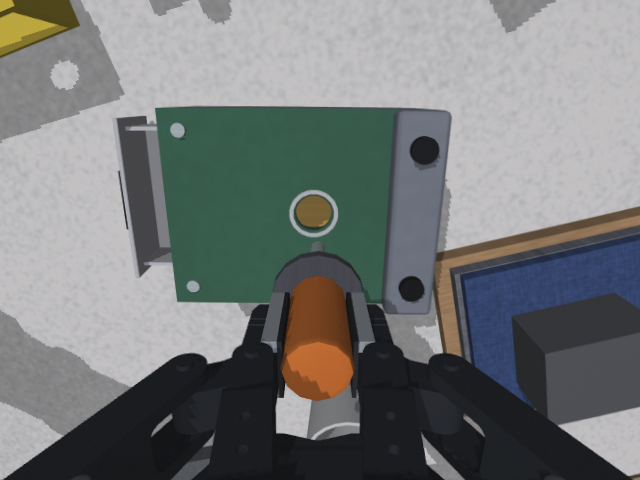

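The drawer stays out (side view, tray at (338,375)), the blue drawer is shut, and the pin hasn't shifted in the grip. Back to the rack.

jog_arm([
  [0.1,[-0.03,0,0],[0,-2.35,0]],
  [0.1,[-0.03,0,0],[0,-2.35,0]],
  [0.1,[-0.03,0,0],[0,-2.35,0]],
  [0.1,[-0.03,0,0],[0,-2.35,0]],
  [0.1,[-0.03,0,0],[0,-2.35,0]],
  [0.1,[-0.03,0,0],[0,-2.35,0]],
  [0.1,[-0.03,0,0],[0,-2.35,0]],
  [0.1,[-0.03,0,0],[0,-2.35,0]],
  [0.1,[-0.03,0,0],[0,-2.35,0]],
  [0.1,[-0.025,0,0],[0,-2.35,0]],
])

```text
clock: 8.37
tcp_pos: [0.6111, 0.0274, 0.2434]
orientation: [-1.289, 1.082, -1.077]
contact_force: [0.2, 1.0, -1.6]
grip_width: 0.0227
```

jog_arm([
  [0.1,[0,0,0],[0,0,0]],
  [0.1,[0,0,0],[0,0,0]],
  [0.1,[0,0,0],[0,0,0]],
])

```text
clock: 8.62
tcp_pos: [0.6116, 0.024, 0.2441]
orientation: [-1.287, 1.084, -1.082]
contact_force: [0.5, -0.0, -1.7]
grip_width: 0.0227
```

```bash
python3 -c "
from go import *
plan([.612,.0275,.245],np.radians(9.7))
"
```

```text
t 8.62 tcp [0.6116 0.024  0.2441] F [ 0.46 -0.05 -1.68] w 0.0227 j [-0.51  0.41  0.49  1.74 -0.22  1.05  0.23]
axes x,y,z rows [[0.17, -0.985, 0.001], [-0.002, -0.001, -1.0], [0.985, 0.17, -0.002]]
turn(tool,deg) [0.13 0.08 0.04] shift now(tool) [-0.0034 -0.0009  0.0009] shift after turn [-0.0034 -0.0009  0.0009]
turn(tool,deg) [ 6.0000e-02 -1.7992e+02 -2.0000e-01] shift now(tool) [-0.0034 -0.0009  0.0009] shift after turn [ 0.0034 -0.0009 -0.0009]
```

jog_arm([
  [0.1,[-0.0035,0.01,0.001],[0,0,0]],
  [0.1,[0,0.02,0],[0,0,0]],
  [0.1,[0,0.015,0],[0,0,0]],
  [0.1,[0,0.01,0],[0,0,0]],
  [0.1,[0,0,0],[0,0,0]],
  [0.1,[0,0,0],[0,0,0]],
])

```text
clock: 9.12
tcp_pos: [0.6125, 0.0274, 0.1897]
orientation: [-1.286, 1.084, -1.083]
contact_force: [0.3, -1.1, -0.4]
grip_width: 0.0229
```

```bash
python3 -c "
from go import *
plan([.612,.0275,.116],np.radians(9.7))
f=r.grab_frame('wrist'); save(f,'w8')
f=r.grab_frame('side'); cv2.imwrite('pics/s8c.png',cv2.resize(f['image'][130:290,300:460,::-1],None,fx=3.5,fy=3.5))
"
```

```text
t 9.12 tcp [0.6125 0.0274 0.1897] F [ 0.27 -1.1  -0.41] w 0.0229 j [-0.49  0.47  0.46  1.79 -0.25  0.94  0.25]
axes x,y,z rows [[0.169, -0.986, 0.0], [-0.001, -0.001, -1.0], [0.986, 0.169, -0.001]]
turn(tool,deg) [0.08 0.04 0.03] shift now(tool) [-0.0002  0.0737 -0.0004] shift after turn [-0.0002  0.0737 -0.0005]
turn(tool,deg) [ 4.0000e-02 -1.7996e+02 -1.3000e-01] shift now(tool) [-0.0002  0.0737 -0.0004] shift after turn [0.0002 0.0737 0.0005]
```

View pics/w8.png

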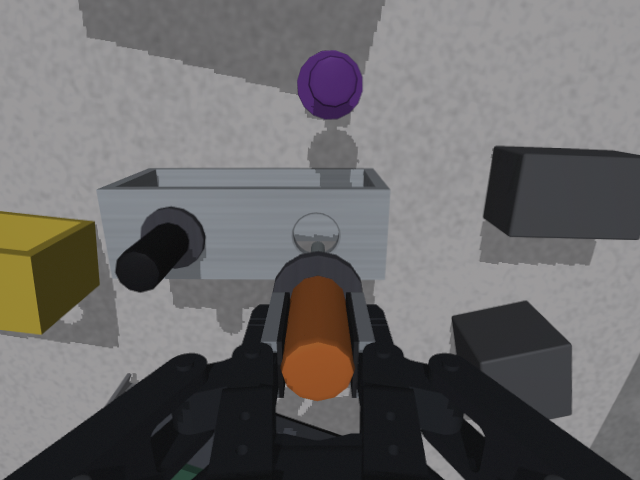

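View pics/s8c.png

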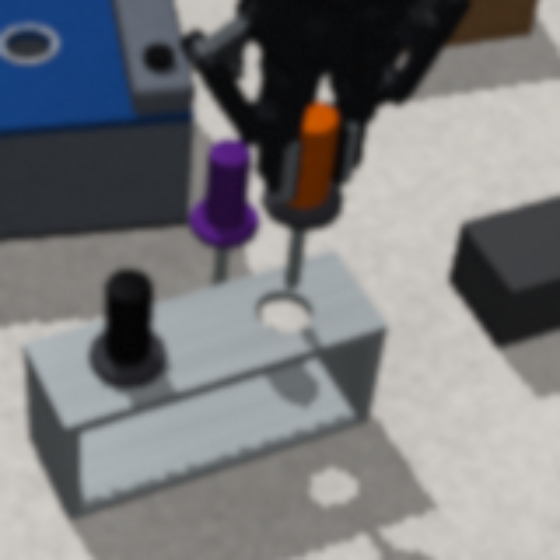

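The rod tip (317,247 in the wrist view) is just above the hole and lined up with it. I'll lower it to about 1 mm above seated.

jog_arm([
  [0.1,[0,0.015,0],[0,0,0]],
  [0.1,[0,0.02,0],[0,0,0]],
  [0.1,[0,0.018,0],[0,0,0]],
  [0.1,[0,0.012,0],[0,0,0]],
  [0.1,[0,0.007,0],[0,0,0]],
  [0.1,[0,0.002,0],[0,0,0]],
  [0.1,[0,0,0],[0,0,0]],
  [0.1,[0,0,0],[0,0,0]],
])

```text
clock: 9.88
tcp_pos: [0.6135, 0.0282, 0.1172]
orientation: [-1.284, 1.081, -1.083]
contact_force: [0.3, 0.5, -0.5]
grip_width: 0.0226
```

```bash
python3 -c "
from go import *
plan([.612,.0275,.115],np.radians(9.7))
f=r.grab_frame('side'); cv2.imwrite('pics/s9c.png',cv2.resize(f['image'][130:290,300:460,::-1],None,fx=3.5,fy=3.5))
"
```

```text
t 9.88 tcp [0.6135 0.0282 0.1172] F [ 0.31  0.52 -0.46] w 0.0226 j [-0.46  0.56  0.42  1.84 -0.31  0.8   0.29]
axes x,y,z rows [[0.17, -0.985, 0.0], [0.001, 0.0, -1.0], [0.985, 0.17, 0.002]]
turn(tool,deg) [-0.09  0.11  0.  ] shift now(tool) [ 0.0004  0.0022 -0.0016] shift after turn [ 0.0004  0.0022 -0.0016]
turn(tool,deg) [ 1.0000e-02 -1.7989e+02  1.3000e-01] shift now(tool) [ 0.0004  0.0022 -0.0016] shift after turn [-0.0004  0.0022  0.0016]
```

View pics/s9c.png

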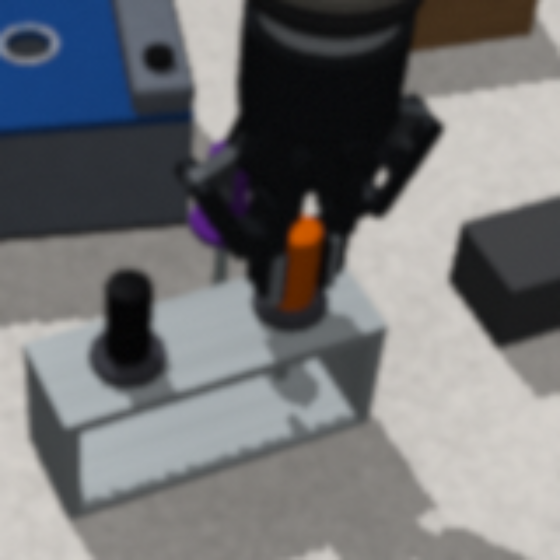

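jog_arm([
  [0.1,[0,0.0025,-0.0015],[0,0,0]],
  [0.1,[0,0,0],[0,0,0]],
  [0.1,[0,0,0],[0,0,0]],
  [0.35,[0,0,0],[0,0,0]],
  [0.5,[0,0,0],[0,0,0]],
  [0.7,[0,0,0],[0,0,0]],
  [0.7,[0,0,0],[0,0,0]],
  [0.7,[0,0,0],[0,0,0]],
  [0.7,[0,0,0],[0,0,0]],
])

```text
clock: 10.68
tcp_pos: [0.6113, 0.028, 0.1138]
orientation: [-1.285, 1.082, -1.082]
contact_force: [-0.3, 0.7, 0.2]
grip_width: 0.0596
```

```bash
python3 -c "
from go import *
plan([.612,.0275,.115],np.radians(9.7))
f=r.grab_frame('wrist'); save(f,'w10')
"
```

```text
t 10.68 tcp [0.6113 0.028  0.1138] F [-0.29  0.74  0.23] w 0.0596 j [-0.46  0.56  0.42  1.85 -0.31  0.8   0.29]
axes x,y,z rows [[0.171, -0.985, 0.0], [-0.0, -0.0, -1.0], [0.985, 0.171, -0.0]]
turn(tool,deg) [0.   0.12 0.  ] shift now(tool) [ 0.0006 -0.0012  0.0006] shift after turn [ 0.0006 -0.0012  0.0006]
turn(tool,deg) [   0.   -179.88   -0.  ] shift now(tool) [ 0.0006 -0.0012  0.0006] shift after turn [-0.0006 -0.0012 -0.0006]
```

View pics/w10.png

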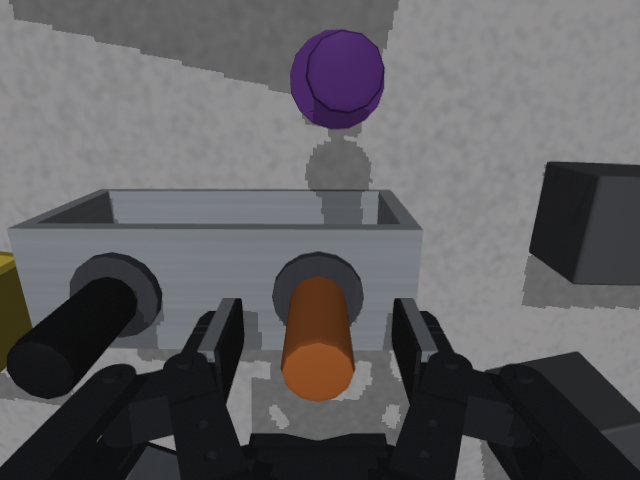

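The pads have released and the pin stands upright with its collar on the plate; the handle top is at (317,370), between the pads. I'll retreat upward.

jog_arm([
  [0.7,[0,-0.015,0],[0,0,0]],
  [0.7,[0,-0.025,0],[0,0,0]],
  [0.7,[0,-0.03,0],[0,0,0]],
  [0.7,[0,-0.03,0],[0,0,0]],
  [0.7,[0,-0.03,0],[0,0,0]],
  [0.7,[0,-0.01,0],[0,0,0]],
  [0.7,[0,0,0],[0,0,0]],
  [0.7,[0,0,0],[0,0,0]],
])

```text
clock: 11.4
tcp_pos: [0.6112, 0.0281, 0.2536]
orientation: [-1.285, 1.082, -1.082]
contact_force: [-0.6, 0.2, -0.2]
grip_width: 0.0597
```

```bash
python3 -c "
from go import *
plan([.612,.0275,.115],np.radians(9.7))
f=r.grab_frame('side'); save(f,'s11')
f=r.grab_frame('wrist'); save(f,'w11')
P=np.array([[pt(f,u,v) for u in range(295,345)] for v in range(190,275)])
m=abs(P[:,:,2]-.136)<.004; print('top',m.sum(),P[m].mean(0))
m=abs(P[:,:,2]-.086)<.002; print('collar',m.sum(),cv2.minEnclosingCircle(P[m][:,:2].astype(np.float32)))
"
```

```text
t 11.4 tcp [0.6112 0.0281 0.2536] F [-0.64  0.2  -0.17] w 0.0597 j [-0.52  0.4   0.49  1.74 -0.21  1.06  0.22]
axes x,y,z rows [[0.171, -0.985, -0.0], [0.0, 0.0, -1.0], [0.985, 0.171, 0.0]]
turn(tool,deg) [-0.02  0.13 -0.02] shift now(tool) [0.0008 0.1386 0.0007] shift after turn [0.0008 0.1386 0.0007]
turn(tool,deg) [-3.0000e-02 -1.7987e+02  3.0000e-02] shift now(tool) [0.0008 0.1386 0.0007] shift after turn [-0.0008  0.1386 -0.0007]
top 959 [0.61060161 0.02940766 0.13509189]
collar 835 ((0.6106363534927368, 0.028737040236592293), 0.02001495659351349)
```

View pics/s11.png

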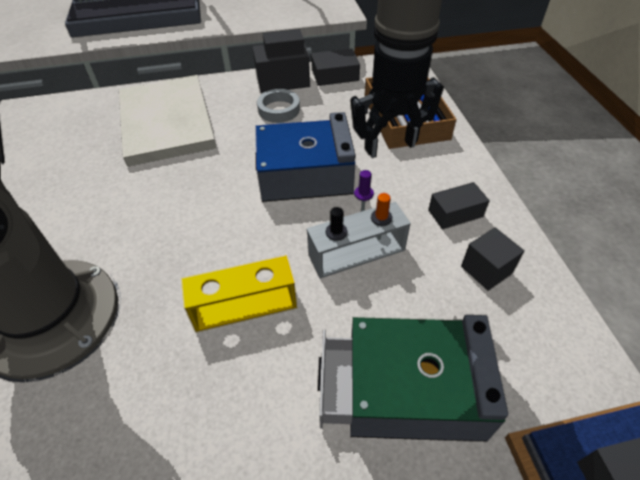

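The side view shows the pin upright in the rack at (383,208), the green drawer out at (338,375), the blue drawer shut, and the gripper clear.

```bash
python3 -c "
from bench import r
print(r.hand_in())"
```

```text
the job is handed in; nothing more can be done
None
```

I took the orange pin from the grey rack, pushed its rod through the port of the green punch until the drawer sprang out, and hung the pin back in the same hole. I handed the job in at about 11.5 s of the 45 s allowed.

- **Pin:** it hangs upright, with the collar centre at (0.611, 0.029) and the handle top at z ≈ 0.135–0.136, the same as before it was picked up.
- **Drawers:** the side view shows the green drawer out and the blue one shut. I did not measure how far the green drawer came out.
- **Forces and contact:** the highest wrist force reported was about 6 N, and the gripper was about 14 cm above its grasp height at hand-in, touching nothing.

No final check failed. The cameras differed by about 2 mm on the port. Two rough side-view readings of the pin were about 5 mm off the other views. Both were within the clearance of the holes.

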